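# Seat a module in a clamping fixture and snap its toggle lever over centre

## Robot

A 6-joint arm with a two-finger parallel gripper is mounted at the origin on a cart in front of the work surface, level with it; the furniture and walls round the work are solid. World frame = base frame: x ahead of the robot, y to its left, z up, the work surface at z = 0. Lengths are in m, angles in rad, forces in N, time in s.
With the tool pointing down it reaches from about 0.35 to 0.975 m from the base axis. Payload 7.1 kg.
Tool frame: the origin (TCP) lies on the centre line of the jaws, within the pads' length; the fingertips stand 19 mm ahead of it and the grasp point (between the pads) is the TCP; z points along the fingers, y is the line along which they close (so a half turn about z gives the same grasp; the last joint's range is limited). The gripper opens to 88 mm and grips with 3 to 60 N. Pads are 20 mm wide; open, the fingers measure 115 mm over their backs; the gripper's body (75 mm by 178 mm) begins 61 mm behind the grasp point.
Start: joints at [1.218, 0.423, 1.63, -0, 1.089, -0.019], TCP at [0.205, 0.59, 0.242] pointing down, gripper open.
Joint ranges: [-3, 3], [-0.9, 2.11], [0.09, 2.58], [-1.31, 4.45], [0.11, 2.69], [-2.54, 2.54]. Speed limits (rad/s): [2.39, 2.39, 3.01, 3.14, 3.14, 3.14].

## Interface

Orientations are given as a rotation vector (axis times angle).
In Python, from workcell import state, imaging, ctrl gives the robot as it stands.
- The arm moves only by the tool jog_arm, never from a script. Its argument "targets" is one flat list of numbers, 7 for each row, row after row: the closure, from -1 (fully open) to 1 (shut), then the shift along the tool's x, y, z scaled (see below), then the turn, a rotation vector about the tool's x, y, z scaled (see below). A call has exactly 5 rows; each row is the pose to reach, as a shift and turn from the pose commanded when the call began, along the tool's axes at that moment; what a row does not reach only later rows make up. The controller multiplies each number of a shift by 100 mm and each number of a turn by 60 degrees. A row lasts 1/12 s, in which the tool goes at most 41.7 mm and 7.16 degrees, less where a joint would pass 70% of its speed; a pose out of reach is approached as far as the arm can. A call with a number of a shift or a turn outside -1 to 1 is refused whole. A call with a gripper value outside its range is refused whole. The fingers move at their own pace and stop on an object; "squeeze" is the grip in N (left out, the last holds). Time passes only in rows, so rows that repeat a pose let the fingers close, or fill a call up. It gives the time, the measured TCP pose, the force, the opening and the grip force at its end, in the units of the state.
- state(): the state, without advancing time (a new reading comes with each control period).
- imaging.read_camera(name): name is "side" or "top" or "wrist"; returns a dict with "frame" (400x640x3 uint8, blue, green, red), "fov_y" (degrees; the focal length in pixels is half the picture's height over the tangent of half this angle, whatever the lens; pixels are square), "cx", "cy" (the principal point, pixels), "T" (4x4, takes a point from camera to world coordinates); the wrist camera has in their place "hand_eye" (4x4, takes a point from camera to tool coordinates, whose origin is the TCP and whose axes are the flange's). Camera axes: x right, y down, z forward; pixel columns grow to the right and rows downward; lengths in m; the calibration is good to about 2 mm. The wrist camera is an equidistant fisheye: a pixel r from the principal point sees the ray r / f radians off the axis. A picture is of the moment at which its call begins: read the wrist's pose just before it. There is no depth.
- ctrl.finish_job(): hands the job in; it is judged then, once.
The state is a dict: "time_s": time; "joints": joint angles; "joint_velocities": joint speeds; "joint_torque": joint torques, N m; "ee_pos": TCP position; "tcp_rot": TCP orientation; "force": force on the tool from outside, world axes, zero at the start; "moment": the same for the moment, N m; "opening": opening from 0.0 (shut) to 1.0 (fully open); "finger_force": force on a finger pad.
Only numpy, scipy, OpenCV 4.12 (cv2) and the standard library are available. Lean on these libraries where they do the work, as an engineer would, in place of code of your own. Each camera call takes 0.05 s, during which the arm holds its last target. There are 200 camera calls.

## Task

Get the small black module clamped in the pale aluminium fixture, working with the fingertips only and picking nothing up. First slide the module across the fixture's bed, away from the robot's side, until it rests squarely against the end stop; then push the toggle lever over, past its dead point, until it snaps down into lock and its plunger presses the module against the side fence. Leave the lever locked and the module square against both stop and fence, and do not disturb the bottle, nippers, servo and battery lying around.

Things in the scene. Friction and masses are not known exactly. Their poses are not given: they have to be found in the camera images.
- fixture: Pale aluminium base plate 120 (x) x 250 (y) x 12 mm, fixed to the bench; it spans y -145 to +105 mm in its own frame. Origin at the underside, z up; x points away from the robot, yaw varies by up to 0.3 rad. Its top, 12 mm up, is the bed on which the module slides. End stop at +x, side fence at +y, toggle clamp with the lever at the -y end.
- end_stop (a point): Middle of the end stop's face at bed level, at (+35, +43, +12) mm in the fixture's frame. The stop is a steel bar along y, 64 mm long, 12 mm thick, 18 mm high above the bed; its face looks to the fixture's -x. Axes as the fixture's.
- side_fence (a point): Middle of the side fence's face at bed level, at (+6, +81, +12) mm in the fixture's frame. The fence is a steel bar along x, 82 mm long, 12 mm thick, 18 mm high above the bed; its face looks to the fixture's -y. Axes as the fixture's.
- pad_face (a point): Centre of the face of the clamp plunger's round rubber pad, 20 mm across. It moves along the fixture's +y with the lever, at x = +10.5 mm, 27 mm up in the fixture's frame; at y = -5 mm with the lever fully open, 24 mm from the side of the clamped module. The pad is sprung (yields up to 9 mm, 1.5 N per mm).
- lever_pivot (a point): Pivot of the toggle lever, at (+10.5, -105, +27) mm in the fixture's frame, between two steel cheeks that reach 41 mm up. The lever turns about the fixture's x axis. Axes as the fixture's.
- lever_grip (a point): Point on the centre line of the lever's round black grip, 90 mm from the pivot. The lever ends 112 mm from the pivot; the grip is 15 to 20 mm thick and begins 50 mm from the pivot.
- lever (a joint): Toggle lever's angle, rad. 0 = fully open: it stands up, leaning 0.52 rad back from vertical to the fixture's -y, away from the module. Grows as the top is pushed over to +y: lean from vertical to +y = value - 0.52. Dead point 1.38; before it the spring throws the lever back, beyond it on to lock at 1.66 (25 degrees above level, rigid stop). Push needed: under 10 N, square to the grip.
- module: Black box 49 (its x) x 62 (its y) x 26 mm, about 150 g, loose on the bed. Four green terminals stick out 6 mm at its -x side, 8 to 13 mm up (within the 49 mm). Origin at the centre of its underside, z up. Starts 10 to 30 mm short of the end stop, 5 to 11 mm off the fence. Home and clamped, its origin is at (+10.5, +50, +12) mm in the fixture's frame, axes parallel.
- bottle: Small white bottle, 30 mm thick, 62 mm tall, standing on the dark mat, to the left of the fixture and behind; not to be disturbed. Origin at its underside.
- nippers: Hand nippers 129 x 50 x 10 mm lying on the bench behind the fixture; not to be disturbed. Origin at its underside.
- servo_motor: Small black servo motor 46 x 54 x 20 mm lying on the dark mat to the left of the fixture; not to be disturbed. Origin at its underside.
- cell: Battery cell 14 mm thick, 50 mm long, lying on the bench in front of the fixture; not to be disturbed. Origin at its underside.
There are look-alikes about, which are no part of the job. Leave any red look-alike of the module alone.

How it is judged:
By the outcome, as a careful person would: the job done as asked, in the order asked, and still so for the second after the job is handed in, with the robot touching nothing.
It also fails if it takes over 54 s, if anything falls off the work surface, if the arm or the gripper's body presses on something with over 40 N, if the wrist force passes 120 N, or if a joint passes its speed limit or range.

## Working session

There is one attempt and no reset: what is moved stays moved. The work goes in short steps, Python scripts to look and compute and a tool call to move; the robot and the scene stay as the last step left them, time stands still between calls to the robot, and variables do not carry over. Pictures are saved under pics/ and viewed, at most 10 in all, crops included, and the job is handed in when it is done.

Besides the shell and the picture viewer there is one more tool, called after ">>>" as name(argument=value, ...) on one line, values as JSON. jog_arm: Moves the arm, as the interface text tells. Shifts and turns lie within -1 to 1; 1 stands for 100 mm of shift or 60 degrees of turn. Its arguments: {"type":"object","properties":{"targets":{"type":"array","items":{"type":"number","minimum":-1,"maximum":1}},"squeeze":{"type":"number"}},"required":["targets"]}

```bash
mkdir -p pics
cat > h.py <<'E'
import numpy as np, cv2
from scipy.spatial.transform import Rotation as R
from workcell import state, imaging, ctrl
def grab(n,f):
    s=state(); d=imaging.read_camera(n); cv2.imwrite(f'pics/{f}.png',d['frame'])
    if n=='wrist':
        T=np.eye(4);T[:3,:3]=R.from_rotvec(s['tcp_rot']).as_matrix();T[:3,3]=s['ee_pos'];d['T']=T@d['hand_eye']
    np.savez(f'pics/{f}.npz',T=d['T'],c=[d['cx'],d['cy'],200/np.tan(np.radians(d['fov_y']/2))],w=n=='wrist')
def load(f): return np.load(f'pics/{f}.npz')
def ray(f,u,v):
    d=load(f);cx,cy,F=d['c'];x,y=u-cx,v-cy
    if d['w']:
        r=np.hypot(x,y);t=r/F;c=np.array([x/r*np.sin(t),y/r*np.sin(t),np.cos(t)])
    else: c=np.array([x/F,y/F,1])
    return d['T'][:3,3],d['T'][:3,:3]@c
def at(f,u,v,z):
    o,r=ray(f,u,v);return o+r*(z-o[2])/r[2]
def proj(f,p):
    d=load(f);cx,cy,F=d['c'];c=np.linalg.inv(d['T'])@np.append(p,1)
    if d['w']:
        h=np.hypot(c[0],c[1]);t=np.arctan2(h,c[2]);return cx+F*t*c[0]/h,cy+F*t*c[1]/h
    return cx+F*c[0]/c[2],cy+F*c[1]/c[2]
E
python3 - <<'E'
from h import *
s=state();print(s)
for n in('side','top','wrist'):grab(n,n+'0');d=load(n+'0');print(n,d['T'].round(3),d['c'])
E
```

```text
{'time_s': 0.0, 'joints': array([ 1.21803154e+00,  4.23833304e-01,  1.63068988e+00, -4.93150069e-06,
        1.08861046e+00, -1.89857608e-02]), 'joint_velocities': array([ 1.09239357e-04, -9.65966414e-05,  6.71170481e-05, -1.35644335e-04,
        2.41855115e-03,  1.12038749e-03]), 'joint_torque': array([ 1.88624887e-03, -5.44644570e+01, -2.73655701e+01,  6.44232729e-02,
        2.28696002e-02, -1.10662854e-04]), 'ee_pos': array([0.20454426, 0.5900177 , 0.24090643]), 'tcp_rot': array([-5.21818158e-01, -3.09766723e+00,  2.37993857e-03]), 'force': array([-0.21136905, -0.2596001 , -0.41177226]), 'moment': array([-0.03900141, -0.03467768, -0.02086751]), 'finger_force': 0.0, 'opening': 0.9991155162005145}
side [[ 1.     0.016 -0.024  0.543]
 [ 0.028 -0.631  0.776 -1.033]
 [-0.003 -0.776 -0.631  0.735]
 [ 0.     0.     0.     1.   ]] [315.57754031 194.54287952 489.2570125 ]
top [[ 0.039 -0.972  0.233  0.286]
 [-0.999 -0.039  0.003 -0.24 ]
 [ 0.006 -0.233 -0.972  1.193]
 [ 0.     0.     0.     1.   ]] [313.56861638 205.59858174 493.85262482]
wrist [[ 0.327  0.917  0.227  0.143]
 [ 0.945 -0.317 -0.08   0.611]
 [-0.001  0.24  -0.971  0.385]
 [ 0.     0.     0.     1.   ]] [324.44412647 198.73176269 309.70691629]
```

View pics/top0.png

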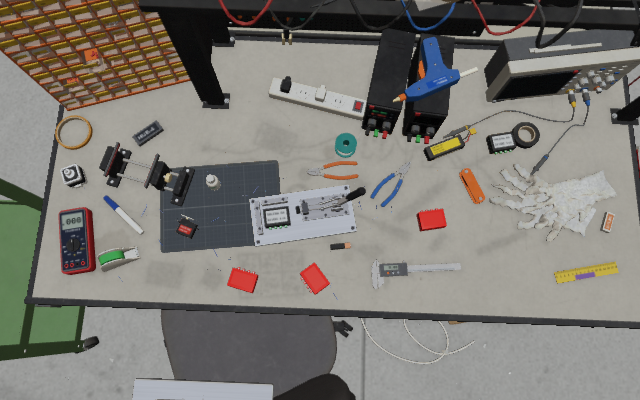

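View pics/side0.png

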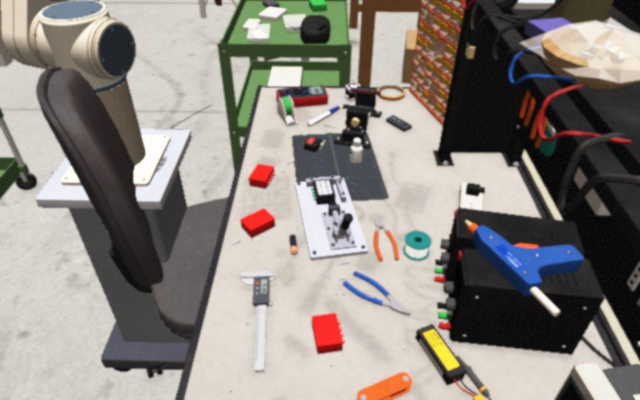

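Candidates for the module: the dark box on the fixture's bed, top (275,215), and the red boxes at (242,280), (315,278), (432,219) and (187,228, the servo). The black box on the fixture bed fits the description, so I'll check it in a crop.

Run:
```python
from h import *
a=cv2.imread('pics/top0.png')[175:250,240:370];cv2.imwrite('pics/c1.png',cv2.resize(a,None,fx=6,fy=6,interpolation=cv2.INTER_CUBIC))
```

```text
(no output)
```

View pics/c1.png

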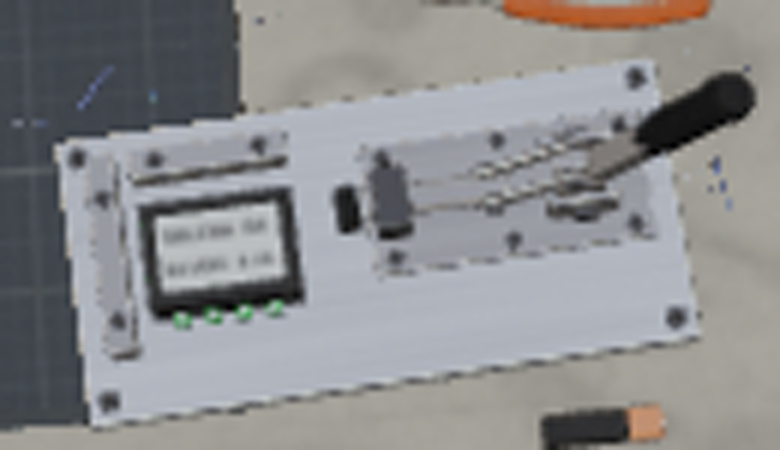

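The crop confirms it: a black module with a label and four green terminals facing the robot. The stop is above it, the fence on the left, the pad at (347,210) and the lever leaning right. Next I'll fit the fixture's pose from the plate corners.

Run:
```python
from h import *
def w(u,v,z): return at('top0',240+(u+.5)/6-.5,175+(v+.5)/6-.5,z)[:2]
def fit(A,B):
    A=np.array(A);B=np.array(B);a=A-A.mean(0);b=B-B.mean(0)
    th=np.arctan2((a[:,0]*b[:,1]-a[:,1]*b[:,0]).sum(),(a*b).sum());c,s=np.cos(th),np.sin(th);M=np.array([[c,-s],[s,c]])
    t=B.mean(0)-M@A.mean(0);print('res mm',((A@M.T+t-B)*1e3).round(1).tolist());return th,t,M
th,t,M=fit([(.06,.105),(.06,-.145),(-.06,-.145),(-.06,.105)],[w(57,147,.012),w(655,60,.012),w(700,337,.012),w(95,427,.012)])
print('fix',t,th)
# module top corners: TL(136,207) TR(290,187) BR(303,300) BL(153,320); body w/o terminals x -18.5..24.5
m,tm,_=fit([(.0245,.031),(.0245,-.031),(-.0185,-.031),(-.0185,.031)],[w(136,207,.038),w(290,187,.038),w(303,300,.038),w(153,320,.038)])
print('mod',tm,m,'in fix',M.T@(tm-t),m-th)
np.savez('fix.npz',t=t,th=th)
# lever grip tip check
for nm,p in dict(tip=(.0105,-.105-.112*np.sin(.52),.027+.112*np.cos(.52)),pad=(.0105,-.005,.027)).items():
    q=np.append(t+M@p[:2],p[2]);u=proj('top0',q);print(nm,q,(u[0]-240)*6,(u[1]-175)*6, proj('side0',q))
for n,p in dict(cell=(340,246),nip=(332,170),nip2=(385,190),bottle=(212,182)).items(): print(n,at('top0',*p,.01))
```

```text
res mm [[1.2, 0.7], [1.2, -0.1], [-0.8, -1.9], [-1.5, 1.3]]
fix [ 0.54145112 -0.19003889] 0.1893744436117054
res mm [[-1.9, -0.5], [-1.6, -0.4], [2.0, -0.5], [1.4, 1.5]]
mod [ 0.52907011 -0.14849439] 0.17785375304969314 in fix [-0.00433913  0.04313244] -0.01152069056201227
tip [ 0.582005   -0.34584082  0.12419575] 738.7064424460773 92.14947747415363 (np.float64(347.4286199768215), np.float64(216.66193644273974))
pad [ 0.55270463 -0.19297293  0.027     ] 334.1462259319427 210.79179046012905 (np.float64(331.18929920964274), np.float64(203.4768408940227))
cell [ 0.47203471 -0.30345421  0.01      ]
nip [ 0.66336781 -0.27836799  0.01      ]
nip2 [ 0.61673862 -0.41151836  0.01      ]
bottle [0.62001129 0.01916335 0.01      ]
```

>>> jog_arm(targets=[0.3,-0.2,-0.18,0,0,0,-0.1,0.3,-0.4,-0.36,0,0,0,-0.2,0.3,-0.6,-0.54,0,0,0,-0.3,0.3,-0.8,-0.72,0,0,0,-0.4,0.3,-1,-0.9,0,0,0,-0.5], squeeze=10)

```text
time_s: 0.57
ee_pos: [0.27, 0.4714, 0.2414]
tcp_rot: [0.306, -3.126, 0.001]
force: [0.3, 0.4, 0.2]
opening: 0.661
finger_force: 0.0
```

>>> jog_arm(targets=[0.3,-0.1,-0.2,0,0,0,0,0.3,-0.2,-0.4,0,0,0,0,0.3,-0.3,-0.6,0,0,0,0,0.3,-0.4,-0.8,0,0,0,0,0.3,-0.4,-0.94,0,0,0,0])

```text
time_s: 0.98
ee_pos: [0.3281, 0.3867, 0.2416]
tcp_rot: [-0.296, 3.127, -0.0]
force: [-0.6, 0.8, 0.7]
opening: 0.35
finger_force: 0.0
```

>>> jog_arm(targets=[0.3,-0.1,-0.2,0,0,0,0,0.3,-0.2,-0.4,0,0,0,0,0.3,-0.3,-0.6,0,0,0,0,0.3,-0.4,-0.8,0,0,0,0,0.3,-0.4,-0.94,0,0,0,0])

```text
time_s: 1.4
ee_pos: [0.3848, 0.3021, 0.2417]
tcp_rot: [-0.296, 3.127, 0.0]
force: [-0.5, 0.2, -0.5]
opening: 0.354
finger_force: 0.0
```

>>> jog_arm(targets=[0.3,0,-0.2,0,0,0,0,0.3,0,-0.4,0,0,0,0,0.3,0,-0.6,0,0,0,0,0.3,0,-0.8,0,0,0,0,0.3,0,-0.94,0,0,0,0])

```text
time_s: 1.82
ee_pos: [0.401, 0.2095, 0.2415]
tcp_rot: [0.297, -3.127, 0.0]
force: [-0.2, 0.6, -0.5]
opening: 0.349
finger_force: 0.0
```

>>> jog_arm(targets=[0.3,0,-0.2,0,0,0,0,0.3,0,-0.4,0,0,0,0,0.3,0,-0.6,0,0,0,0,0.3,0,-0.8,0,0,0,0,0.3,0,-0.94,0,0,0,0])

```text
time_s: 2.23
ee_pos: [0.4188, 0.1174, 0.2416]
tcp_rot: [0.297, -3.127, 0.0]
force: [-0.0, 0.8, 0.1]
opening: 0.349
finger_force: 0.0
```

>>> jog_arm(targets=[0.3,0,-0.2,0,0,0,0,0.3,0,-0.4,0,0,0,0,0.3,0,-0.6,0,0,0,0,0.3,0,-0.8,0,0,0,0,0.3,0,-0.94,0,0,0,0])

```text
time_s: 2.65
ee_pos: [0.4367, 0.0252, 0.2416]
tcp_rot: [0.297, -3.127, 0.0]
force: [0.4, -0.2, -0.2]
opening: 0.35
finger_force: 0.0
```

>>> jog_arm(targets=[0.3,0,-0.2,0,0,0,0,0.3,0,-0.4,0,0,0,0,0.3,0,-0.6,0,0,0,0,0.3,0,-0.8,0,0,0,0,0.3,0,-0.94,0,0,0,0])

```text
time_s: 3.07
ee_pos: [0.4546, -0.0671, 0.2416]
tcp_rot: [0.297, -3.127, 0.0]
force: [-0.3, 0.1, -0.3]
opening: 0.351
finger_force: 0.0
```

>>> jog_arm(targets=[0.3,0,-0.25,0.1,0,0,0,0.3,0,-0.5,0.2,0,0,0,0.3,0,-0.75,0.3,0,0,0,0.3,0,-0.94,0.4,0,0,0,0.3,0,-0.94,0.4,0,0,0])

```text
time_s: 3.48
ee_pos: [0.472, -0.1603, 0.2001]
tcp_rot: [0.294, -3.126, -0.001]
force: [-1.2, 0.2, 0.5]
opening: 0.35
finger_force: 0.0
```

Run:
```python
from h import *
grab('wrist','w1');print(state()['ee_pos'])
```

```text
[ 0.47177821 -0.15898293  0.20072774]
```

View pics/w1.png

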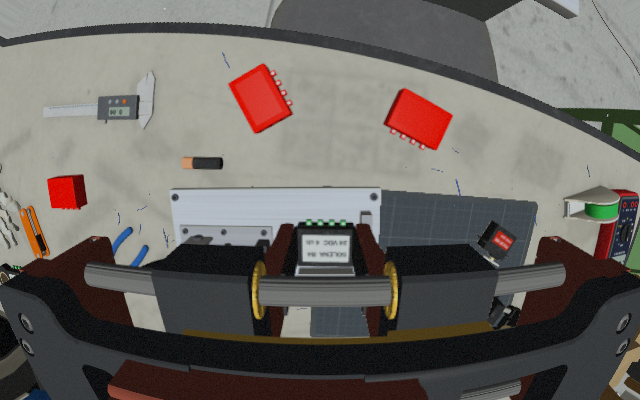

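The wrist view shows the plate's near corners at (172,189) and (381,188), the module's terminals at (307..345,223), and the module sitting between the fingers.

Run:
```python
from h import *
f=np.load('fix.npz');t,th=f['t'],f['th'];c,s=np.cos(th),np.sin(th);M=np.array([[c,-s],[s,c]])
F=lambda p:(M.T@(p[:2]-t)*1e3).round(1)
for n,p in dict(BR=(172,189,.012),BL=(381,188,.012),t1=(307,222,.0225),t2=(345,222,.0225),m1=(299,227,.038),m2=(352,228,.038)).items(): print(n,F(at('w1',*p)))
s=state();m=R.from_rotvec(s['tcp_rot']).as_matrix();print('tcp',F(s['ee_pos']),'tooly yaw-fix',np.arctan2(-m[0,1],m[1,1])-th)
```

```text
BR [ -58.4 -139.9]
BL [-58.2 104.4]
t1 [-22.5  22.7]
t2 [-22.5  64.2]
m1 [-22.1  15.1]
m2 [-20.9  70.5]
tcp [-62.6  43.6] tooly yaw-fix -0.0020260851277004444
```

>>> jog_arm(targets=[0.3,0,0,0.2,0,0,0,0.3,0,0,0.4,0,0,0,0.3,0,0,0.6,0,0,0,0.3,0,0,0.8,0,0,0,0.3,0,0,0.9,0,0,0])

```text
time_s: 3.95
ee_pos: [0.4713, -0.1568, 0.1104]
tcp_rot: [0.299, -3.125, -0.002]
force: [-0.1, -0.1, -0.3]
opening: 0.346
finger_force: 0.0
```

>>> jog_arm(targets=[0.3,0,0,0.15,0,0,0,0.3,0,0,0.3,0,0,0,0.3,0,0,0.45,0,0,0,0.3,0,0,0.61,0,0,0,0.3,0,0,0.61,0,0,0])

```text
time_s: 4.37
ee_pos: [0.4712, -0.1571, 0.0492]
tcp_rot: [0.298, -3.124, -0.003]
force: [-1.6, -0.6, 0.6]
opening: 0.347
finger_force: 0.0
```

>>> jog_arm(targets=[0.3,-0.07,0,0,0,0,0,0.3,-0.14,0,0,0,0,0,0.3,-0.21,0,0,0,0,0,0.3,-0.25,0,0,0,0,0,0.3,-0.25,0,0,0,0,0])

```text
time_s: 4.78
ee_pos: [0.499, -0.1537, 0.0516]
tcp_rot: [-0.299, 3.125, -0.002]
force: [0.5, -0.0, 0.6]
opening: 0.349
finger_force: 0.0
```

Run:
```python
from h import *
grab('wrist','w2');grab('top','top2');print(state()['ee_pos'])
b=cv2.imread('pics/top2.png')[175:250,240:340];a=cv2.imread('pics/w2.png')[150:330,200:460]
b=cv2.resize(b,(780,585*1),interpolation=2);cv2.imwrite('pics/c2.png',np.hstack([cv2.resize(a,(480,332)),cv2.resize(b,(320,332))]))
```

```text
[ 0.49735613 -0.153606    0.05106247]
```

View pics/c2.png

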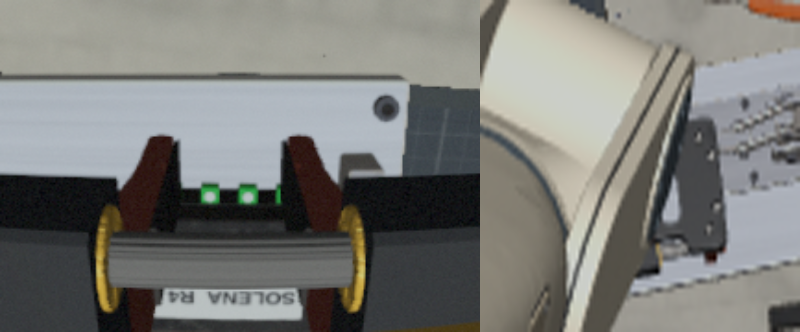

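>>> jog_arm(targets=[0.3,-0.03,0,0,0,0,0,0.3,-0.06,0,0,0,0,0,0.3,-0.09,0,0,0,0,0,0.3,-0.12,0,0,0,0,0,0.3,-0.14,0,0,0,0,0])

```text
time_s: 5.3
ee_pos: [0.511, -0.151, 0.0506]
tcp_rot: [0.298, -3.127, -0.0]
force: [-1.1, 0.4, 1.2]
opening: 0.35
finger_force: 0.6
```

>>> jog_arm(targets=[0.3,-0.01,0,0,0,0,0,0.3,-0.02,0,0,0,0,0,0.3,-0.03,0,0,0,0,0,0.3,-0.03,0,0,0,0,0,0.3,-0.03,0,0,0,0,0])

```text
time_s: 5.72
ee_pos: [0.5138, -0.1505, 0.0507]
tcp_rot: [-0.298, 3.127, -0.0]
force: [-0.6, 0.7, 0.3]
opening: 0.348
finger_force: 0.0
```

>>> jog_arm(targets=[0.3,-0.01,0,0,0,0,0,0.3,-0.02,0,0,0,0,0,0.3,-0.02,0,0,0,0,0,0.3,-0.02,0,0,0,0,0,0.3,-0.02,0,0,0,0,0])

```text
time_s: 6.13
ee_pos: [0.5152, -0.1501, 0.0506]
tcp_rot: [0.298, -3.127, -0.0]
force: [-3.1, -1.7, 2.3]
opening: 0.354
finger_force: 1.9
```

>>> jog_arm(targets=[0.3,-0.01,0,0,0,0,0,0.3,-0.02,0,0,0,0,0,0.3,-0.02,0,0,0,0,0,0.3,-0.02,0,0,0,0,0,0.3,-0.02,0,0,0,0,0])

```text
time_s: 6.55
ee_pos: [0.5153, -0.15, 0.0506]
tcp_rot: [0.298, -3.123, -0.001]
force: [-11.1, -6.3, 7.6]
opening: 0.347
finger_force: 5.6
```

The module has stopped firmly with TCP at x ≈ -18.3 (expected -18), so it's against the stop. Now I'll back off, rise, and check.

>>> jog_arm(targets=[0.3,0.1,0,0,0,0,0,0.3,0.2,0,0,0,0,0,0.3,0.3,0,0,0,0,0,0.3,0.45,0,0,0,0,0,0.3,0.45,0,-0.1,0,0,0])

```text
time_s: 6.97
ee_pos: [0.4693, -0.1576, 0.0594]
tcp_rot: [0.296, -3.123, -0.004]
force: [-0.6, -0.5, -0.1]
opening: 0.35
finger_force: 0.0
```

>>> jog_arm(targets=[1,0,-0.1,-0.2,0,0,0,1,0,-0.3,-0.4,0,0,0,1,0,-0.5,-0.6,0,0,0,1,0,-0.7,-0.8,0,0,0,1,0,-0.8,-1,0,0,0])

```text
time_s: 7.38
ee_pos: [0.4896, -0.2387, 0.1629]
tcp_rot: [-0.296, 3.125, -0.002]
force: [0.6, -0.1, -0.2]
opening: 0.02
finger_force: 0.0
```

>>> jog_arm(targets=[1,0,-0.2,-0.15,0,0,0,1,0,-0.4,-0.3,0,0,0,1,0,-0.6,-0.5,0,0,0,1,0,-0.8,-0.5,0,0,0,1,0,-1,-0.5,0,0,0])

```text
time_s: 7.8
ee_pos: [0.5086, -0.3365, 0.2134]
tcp_rot: [-0.297, 3.124, -0.004]
force: [0.0, 0.7, -0.5]
opening: 0.004
finger_force: 0.0
```

Run:
```python
from h import *
grab('wrist','w3');grab('top','top3')
f=np.load('fix.npz');t,th=f['t'],f['th'];c,s=np.cos(th),np.sin(th);M=np.array([[c,-s],[s,c]])
st=state();p=st['ee_pos'];print('tcp fix',M.T@(p[:2]-t)*1e3,p[2]*1e3)
m=R.from_rotvec(st['tcp_rot']).as_matrix();print(m.round(3),np.arctan2(-m[0,1],m[1,1])-th)
for th_ in np.arange(0,1.70,.1):
    a=th_-.52;zt=27+85*np.cos(a)+9*np.sin(a);d=np.linspace(50,112,200)
    y=-105+d*np.sin(a)-9*np.cos(a);z=27+d*np.cos(a)+9*np.sin(a);yf=y[z>=zt-.01].min()
    print('%.2f TCPy %.1f z %.1f'%(th_,yf-13.5,zt+19))
b=cv2.imread('pics/top3.png')[175:250,240:370];cv2.imwrite('pics/c3.png',cv2.resize(b,None,fx=6,fy=6,interpolation=2))
```

```text
tcp fix [ -60.24998588 -138.55890957] 212.14153548278813
[[-0.982 -0.187  0.003]
 [-0.187  0.982 -0.002]
 [-0.002 -0.003 -1.   ]] -0.0016378253554857891
0.00 TCPy -182.0 z 115.3
0.10 TCPy -172.4 z 119.9
0.20 TCPy -162.3 z 123.9
0.30 TCPy -151.7 z 127.0
0.40 TCPy -140.8 z 129.3
0.50 TCPy -129.7 z 130.8
0.60 TCPy -120.7 z 131.4
0.70 TCPy -112.1 z 131.2
0.80 TCPy -103.6 z 130.2
0.90 TCPy -95.3 z 128.3
1.00 TCPy -87.1 z 125.6
1.10 TCPy -79.3 z 122.0
1.20 TCPy -71.9 z 117.8
1.30 TCPy -65.0 z 112.8
1.40 TCPy -58.6 z 107.1
1.50 TCPy -52.7 z 100.8
1.60 TCPy -47.6 z 94.0
```

View pics/w3.png

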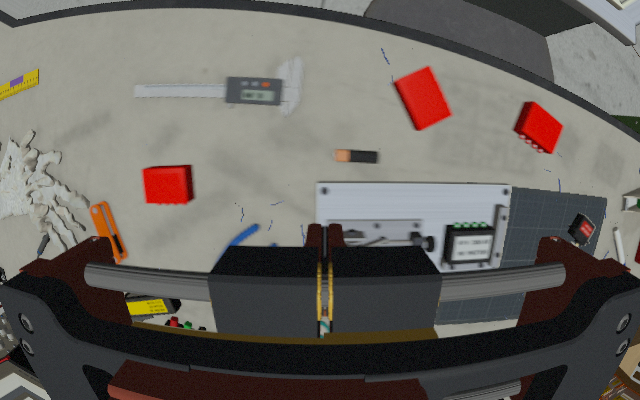

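>>> jog_arm(targets=[1,-0.14,-0.13,0,0,0,0,1,-0.28,-0.26,0,0,0,0,1,-0.42,-0.4,0,0,0,0,1,-0.57,-0.52,0,0,0,0,1,-0.71,-0.65,0,0,0,0])

```text
time_s: 8.32
ee_pos: [0.5901, -0.3845, 0.2109]
tcp_rot: [0.298, -3.127, -0.001]
force: [1.2, -0.2, -0.6]
opening: 0.009
finger_force: 0.0
```

>>> jog_arm(targets=[1,0,0,0.2,0,0,0,1,0,0,0.4,0,0,0,1,0,0,0.6,0,0,0,1,0,0,0.8,0,0,0,1,0,0,0.95,0,0,0])

```text
time_s: 8.73
ee_pos: [0.5888, -0.3838, 0.1141]
tcp_rot: [0.298, -3.126, -0.003]
force: [-0.2, 0.3, 0.3]
opening: 0.007
finger_force: 0.0
```

```bash
cat > tf.py <<'E'
from h import *
f=np.load('fix.npz');t,th=f['t'],f['th'];c,s=np.cos(th),np.sin(th);M=np.array([[c,-s],[s,c]])
def tcp():
    st=state();p=st['ee_pos'];print('tcp fix',(M.T@(p[:2]-t)*1e3).round(1),p[2]*1e3,st['force'].round(1),st['time_s'])
if __name__=='__main__': tcp()
E
python3 tf.py
python3 - <<'E'
from h import *
grab('side','s3');grab('top','top3')
a=cv2.imread('pics/s3.png')[150:270,260:400];b=cv2.imread('pics/top3.png')[175:250,240:370]
cv2.imwrite('pics/c4.png',np.hstack([cv2.resize(a,(400,343),interpolation=2),cv2.resize(b,(400,343),interpolation=2)]))
E
```

```text
tcp fix [  10.  -199.2] 114.10731008339162 [-0.2  0.3  0.3] 8.7333
```

View pics/c4.png

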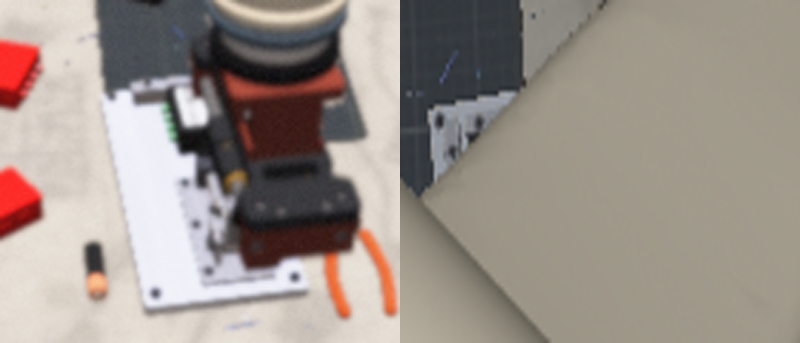

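>>> jog_arm(targets=[1,0,0.07,-0.01,0,0,0,1,0,0.14,-0.02,0,0,0,1,0,0.2,-0.04,0,0,0,1,0,0.27,-0.06,0,0,0,1,0,0.32,-0.08,0,0,0])

```text
time_s: 9.25
ee_pos: [0.5841, -0.354, 0.1256]
tcp_rot: [-0.298, 3.125, -0.004]
force: [0.6, -3.8, 2.8]
opening: 0.009
finger_force: 1.9
```

```bash
python3 tf.py
```

```text
tcp fix [  11. -169.] 125.62034252678187 [ 0.6 -3.8  2.8] 9.25
```

>>> jog_arm(targets=[1,0,0.15,0,0,0,0,1,0,0.3,-0.02,0,0,0,1,0,0.42,-0.03,0,0,0,1,0,0.54,-0.03,0,0,0,1,0,0.65,-0.02,0,0,0])

```text
time_s: 9.67
ee_pos: [0.573, -0.2917, 0.1287]
tcp_rot: [-0.298, 3.122, -0.009]
force: [0.6, -8.4, 6.9]
opening: 0.009
finger_force: 4.6
```

```bash
python3 tf.py
```

```text
tcp fix [  11.8 -105.8] 128.65321935540481 [ 0.6 -8.4  6.9] 9.6667
```

>>> jog_arm(targets=[1,0,0.1,0,0,0,0,1,0,0.19,0.03,0,0,0,1,0,0.27,0.07,0,0,0,1,0,0.34,0.11,0,0,0,1,0,0.41,0.16,0,0,0])

```text
time_s: 10.08
ee_pos: [0.5648, -0.2501, 0.1119]
tcp_rot: [-0.297, 3.123, -0.004]
force: [0.8, -0.7, 4.3]
opening: 0.008
finger_force: 1.8
```

```bash
python3 tf.py
```

```text
tcp fix [ 11.6 -63.3] 111.88930523547427 [ 0.8 -0.7  4.3] 10.0833
```

>>> jog_arm(targets=[1,0,0.05,0.05,0,0,0,1,0,0.11,0.11,0,0,0,1,0,0.16,0.18,0,0,0,1,0,0.18,0.22,0,0,0,1,0,0.18,0.22,0,0,0])

```text
time_s: 10.5
ee_pos: [0.5592, -0.2314, 0.0867]
tcp_rot: [0.298, -3.126, -0.001]
force: [-0.1, 0.9, 0.7]
opening: 0.007
finger_force: 0.1
```

```bash
python3 tf.py
```

```text
tcp fix [  9.7 -44. ] 86.68465645292542 [-0.1  0.9  0.7] 10.5
```

>>> jog_arm(targets=[1,0,0.01,0.02,0,0,0,1,0,0.02,0.04,0,0,0,1,0,0.02,0.05,0,0,0,1,0,0.02,0.05,0,0,0,1,0,0.02,0.05,0,0,0])

```text
time_s: 10.92
ee_pos: [0.5599, -0.2313, 0.0853]
tcp_rot: [-0.297, 3.127, -0.002]
force: [-8.0, -0.5, 24.4]
opening: 0.005
finger_force: 11.1
```

```bash
python3 tf.py
```

```text
tcp fix [ 10.4 -44. ] 85.33638399674965 [-8.  -0.5 24.4] 10.9167
```

The lever is on its rigid stop at 24 N. Now I'll rise, go clear back and to the -y side, and look.

>>> jog_arm(targets=[1,0,-0.02,-0.2,0,0,0,1,0,-0.02,-0.4,0,0,0,1,0,-0.02,-0.6,0,0,0,1,0,-0.02,-0.8,0,0,0,1,0,-0.02,-1,0,0,0])

```text
time_s: 11.33
ee_pos: [0.5597, -0.2324, 0.1834]
tcp_rot: [0.297, -3.127, -0.0]
force: [-0.8, -0.1, 0.6]
opening: 0.006
finger_force: 0.0
```

>>> jog_arm(targets=[1,0.2,0,-0.1,0,0,0,1,0.4,0,-0.2,0,0,0,1,0.6,0,-0.3,0,0,0,1,0.8,0,-0.4,0,0,0,1,1,0,-0.4,0,0,0])

```text
time_s: 11.75
ee_pos: [0.4617, -0.2518, 0.2244]
tcp_rot: [-0.297, 3.125, -0.003]
force: [1.0, -0.5, -0.4]
opening: 0.003
finger_force: 0.0
```

>>> jog_arm(targets=[1,0,0.2,0,0,0,0,1,0,0.4,0,0,0,0,1,0,0.6,0,0,0,0,1,0,0.8,0,0,0,0,1,0,1,0,0,0,0])

```text
time_s: 12.17
ee_pos: [0.4425, -0.1523, 0.2226]
tcp_rot: [-0.296, 3.128, -0.0]
force: [-0.2, 0.1, 0.2]
opening: 0.008
finger_force: 0.0
```

>>> jog_arm(targets=[1,0,0.2,0,0,0,0,1,0,0.4,0,0,0,0,1,0,0.6,0,0,0,0,1,0,0.8,0,0,0,0,1,0,1,0,0,0,0])

```text
time_s: 12.58
ee_pos: [0.4238, -0.0539, 0.2227]
tcp_rot: [-0.297, 3.127, -0.0]
force: [0.4, 1.1, -0.5]
opening: 0.005
finger_force: 0.0
```

>>> jog_arm(targets=[1,0,0.2,0,0,0,0,1,0,0.4,0,0,0,0,1,0,0.6,0,0,0,0,1,0,0.8,0,0,0,0,1,0,1,0,0,0,0])

```text
time_s: 13.0
ee_pos: [0.4049, 0.0443, 0.2227]
tcp_rot: [-0.297, 3.127, -0.0]
force: [0.2, -1.3, 0.2]
opening: 0.009
finger_force: 0.0
```

```bash
python3 tf.py
python3 - <<'E'
from h import *
grab('side','s5');grab('top','top5')
a=cv2.imread('pics/s5.png')[165:265,285:385];b=cv2.imread('pics/top5.png')[175:250,240:340]
cv2.imwrite('pics/c5.png',np.hstack([cv2.resize(b,(500,375),interpolation=2),cv2.resize(a,(300,300),interpolation=2)[:375] if 0 else cv2.copyMakeBorder(cv2.resize(a,(300,300),interpolation=2),0,75,0,0,0)]))
E
```

```text
tcp fix [-90.  255.9] 222.6954731540237 [ 0.2 -1.3  0.2] 13.0
```

View pics/c5.png

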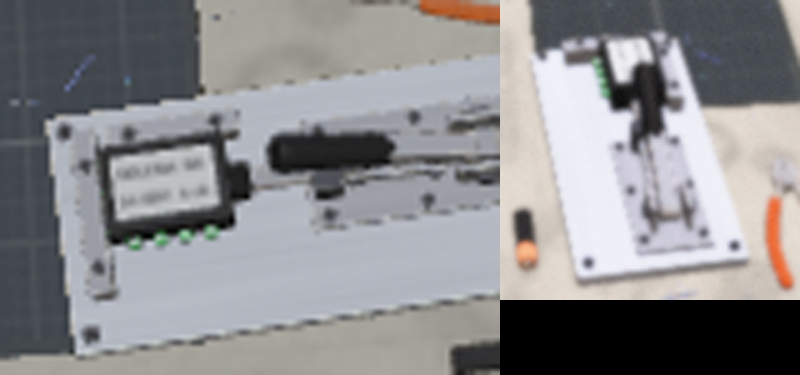

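The lever lies down locked, and the pad at (238,180) is on the module. The module's corners are at (100,148), (222,130), (233,222) and (111,243), up against the stop and fence. One quick numeric check.

Run:
```python
from tf import *
w=lambda u,v,z:(M.T@(at('top5',240+(u+.5)/5-.5,175+(v+.5)/5-.5,z)[:2]-t)*1e3).round(1)
print([w(*p,.038) for p in((100,148),(222,130),(233,222),(111,243))])
print([w(*p,.012) for p in((48,120),(80,355))],'exp +-60,105')
```

```text
[array([35.3, 78.8]), array([35.5, 19.6]), array([-10.2,  20.5]), array([-11.7,  79.4])]
[array([ 59.9, 104.1]), array([-58.5, 102.9])] exp +-60,105
```

The far edge reads x = 35.3 and 35.5 (expected 35). The sides read y ≈ 79–20, against an expected 81–19 within measuring error. The module is square and home.

```bash
python3 -c "
from workcell import ctrl;print(ctrl.finish_job())"
```

```text
the job is handed in; nothing more can be done
None
```

I slid the module home against the end stop, then pushed the toggle lever over until it locked; in the last pictures the module sits square against stop and fence, within about 2 mm of measuring error, and I handed the job in at about 13 s.

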